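Load the moisture analyser and lower its hood

ROBOT

A 7-joint arm with a two-finger parallel gripper is mounted at the origin on a cart in front of the work surface, level with it; the furniture and walls round the work are solid. World frame = base frame: x ahead of the robot, y to its left, z up, the work surface at z = 0. Lengths are in m, angles in rad, forces in N, time in s.
With the tool pointing down it reaches from about 0.4 to 0.85 m from the base axis. Payload 4.5 kg.
Tool frame: the origin (TCP) lies where the fingers leave the gripper's body, on its centre line; the fingertips stand 64 mm ahead of it and the grasp point (between the pads) lies 45 mm ahead of it; z points along the fingers, y is the direction in which the jaws open and shut (so a half turn about z gives the same grasp; the last joint's range is limited). The gripper opens to 88 mm and grips with 3 to 60 N. Pads are 18 mm wide; open, the fingers measure 123 mm over their backs; the gripper's body (75 mm by 187 mm) begins 45 mm behind the grasp point.
Start: joints at [-1.294, 0.689, -0.195, 1.565, 0.157, 0.902, -0.215], TCP at [0.15, 0.607, 0.303] pointing down, gripper open.
Joint ranges: [-3.01, 3.01], [-0.46, 2.08], [-1.47, 1.51], [0.13, 2.56], [-1, 4.14], [0.04, 2.09], [-2.66, 2.66]. Speed limits (rad/s): [2.57, 2.57, 3.14, 3.14, 3.14, 3.14, 3.14].

INTERFACE

Orientations are given as a unit quaternion [x, y, z, w].
In Python, from plant import monitor, snapshot, workorder, finder gives the robot as it stands.
- The arm moves only by the tool carry_out, never from a script. Its argument "motion" is one flat list of numbers, 6 for each row, row after row: the shift along the tool's x, y, z in cm, then the turn, a rotation vector about the tool's x, y, z in rad. In form: [x, y, z, rx, ry, rz, x, y, z, rx, ry, rz, ...]. A call has 1 to 8 rows; each row shifts and turns the commanded pose from where the row before left it, along the tool's axes as they then stand; what a row does not reach is not made up. A row lasts 1/8 s, in which the tool goes at most 62.5 mm and 10.7 degrees, less where a joint would pass 70% of its speed; a pose out of reach is approached as far as the arm can. A call with a gripper value outside its range is refused whole. "hand" is the finger opening in cm, from 0 to 8.81, set as the call begins (left out, the last holds). The fingers move at their own pace and stop on an object; "grip_force" is the grip in N (left out, the last holds). Time passes only in rows, so rows that do not move let the fingers close. It gives the time, the measured TCP pose, the force and the opening at its end, in the units of the state.
- monitor.get_state(): the state, without advancing time (a new reading comes with each control period).
- snapshot(name): name is "side" or "top"; returns a dict with "frame" (400x640x3 uint8, red, green, blue), "range_z" (400x640 float32, m along the optical axis (not along the pixel's ray), 0 where there is no reading), "fx", "fy", "cx", "cy" (pixels), "rvec" (rotation vector, rad) and "tvec" (3), from world to camera coordinates, as OpenCV has them. Camera axes: x right, y down, z forward; pixel columns grow to the right and rows downward; lengths in m; the calibration is good to about 2 mm. A picture is of the moment at which its call begins.
- workorder.finish_job(): hands the job in, once; it reports no verdict.
Trained networks look in a picture, given as the dict that the camera call returned (one of the last four; its "shot" number tells which), for a name from the list of things; names that differ only in an ending like _2 or _b are one class to them, and where a whole thing is asked for, a point or a joint stands for the part that bears it (a point fixed in the world has none). Each returns a list of dicts, best first, with "p" (0 to 1); they miss things now and then, are a little off and sometimes report something else, mostly with a low value. They report only what shows in the picture. A call takes as long as a camera call.
- finder.masks_of(picture, thing): "pixels" (400x640 bool, what is visible of it) and "extent" ([left, top, right, bottom] in pixels, round what is visible of it).
The state is a dict: "clock": time; "q": joint angles; "qd": joint speeds; "joint_torque": joint torques, N m; "tool_pos": TCP position; "eef_rot": TCP orientation; "contact_force": force on the tool from outside, world axes, zero at the start; "moment": the same for the moment, N m; "opening": opening from 0.0 (shut) to 1.0 (fully open).
Only numpy, scipy, OpenCV 4.12 (cv2) and the standard library are available. Lean on these libraries where they do the work, as an engineer would, in place of code of your own. Each camera call takes 0.05 s, during which the arm holds its last target. There are 200 camera calls.

TASK

Load the moisture analyser for a run: tip all six pellets from the scoop into the sample pan and set the empty scoop back down flat on the bench. Then lower the heater hood gently, without letting it slam, until it rests fully closed; leave the pellet die and its plunger where they stand.

Things in the scene. Friction and masses are not known exactly. Their poses are not given: they have to be found in the camera images.
- analyser: moisture analyser, a white instrument 204 mm wide (y), 295 mm deep (x), fixed to the bench. Origin on the bench under the centre of its sample pan; -x points to its front, where a sloping console with display and keys lies (x -165 to -78 mm, not needed). Its flat deck, 60 mm above the bench, spans x -80 to 125 mm, y -100 to 100 mm.
- pan (a point): centre of the sample pan's inner floor, 45 mm above the bench. The round aluminium pan is fixed on its carrier; inside diameter 81 mm at the floor, 95 mm at its rim, 17 mm deep; the rim stands 2 mm above the deck.
- hood_hinge (a point): middle of the hood's hinge axis, 79 mm above the bench and 102 mm behind the pan centre; x to the back of the analyser, y along the hinge axis. The hood's brackets reach no further back than 23 mm behind it.
- hood_edge (a point): point on the hood's outer top face, mid-width, 8 mm from its front edge: 170 mm along the hood from the hinge axis and 38 mm outward of it. Its z axis is the outward normal of the top face, its -x axis points to the hood's front edge. With the hood standing open the top face looks to the back and this point is about 250 mm above the bench.
- hood (a joint): heater hood angle (rad): 0 closed, fully on its stop; 1.57 upright; 1.66 fully open. Hollow white cover 190 mm wide, 178 mm long, 48 mm high, 0.5 kg; a black grip lip (96 mm wide, 11 mm thick) sticks out 23 mm at its lower front edge. A damped friction hinge holds it where it is left above about 0.6 rad; below, it sinks slowly shut by itself.
- scoop: aluminium weighing scoop with a black handle, about 80 g, standing flat on the bench with the six pellets in it. Origin on the bench under the middle of its tray; +x points to the open spout, z up. Tray: flat floor 3 mm thick, 60 mm wide, 24 mm side walls and back wall (at x -40 mm), open at the front.
- scoop_handle (a point): middle of the scoop's handle, a level bar 78 mm long (x), 15 mm wide (y), 12 mm thick, 36 mm above the bench and 85 mm behind the scoop's origin; same axes as the scoop.
- scoop_spout (a point): middle of the spout's front edge, 51 mm ahead of the scoop's origin and 5 mm above the bench while it stands there; same axes as the scoop.
- pellet_die: steel pellet die, a flanged collar 40 mm wide, 30 mm high, standing on the bench; a bystander. Origin at the centre of its underside.
- die_plunger: steel die plunger, 22 mm wide, 54 mm high, standing on the bench; a bystander. Origin at the centre of its underside.
- pellet_1_center (a point): centre of the first of six brown pressed sample pellets, cylinders 14 mm in diameter, 11 mm high, 10 g, at the start standing on the scoop's floor
- pellet_2_center (a point): centre of the second of six brown pressed sample pellets, cylinders 14 mm in diameter, 11 mm high, 10 g, at the start standing on the scoop's floor
- pellet_3_center (a point): centre of the third of six brown pressed sample pellets, cylinders 14 mm in diameter, 11 mm high, 10 g, at the start standing on the scoop's floor
- pellet_4_center (a point): centre of the fourth of six brown pressed sample pellets, cylinders 14 mm in diameter, 11 mm high, 10 g, at the start standing on the scoop's floor
- pellet_5_center (a point): centre of the fifth of six brown pressed sample pellets, cylinders 14 mm in diameter, 11 mm high, 10 g, at the start standing on the scoop's floor
- pellet_6_center (a point): centre of the sixth of six brown pressed sample pellets, cylinders 14 mm in diameter, 11 mm high, 10 g, at the start standing on the scoop's floor

How it is judged:
By the outcome, as a careful person would: the job done as asked, in the order asked, and still so for the second after the job is handed in, with the robot touching nothing.
It also fails if it takes over 70 s, if anything falls off the work surface, if the arm or the gripper's body presses on something with over 40 N, if the wrist force passes 120 N, or if a joint passes its speed limit or range.

## Working session

There is one attempt and no reset: what is moved stays moved. The work goes in short steps, Python scripts to look and compute and a tool call to move; the robot and the scene stay as the last step left them, time stands still between calls to the robot, and variables do not carry over. Pictures are saved under pics/ and viewed, about 8 in all and at most 12, crops included, and the job is handed in when it is done.

Besides the shell and the picture viewer there is one more tool, called after "Emit:" as a command line: name --argument value ..., lists and objects as JSON in quotes. carry_out: Moves the arm, as the interface text tells. Its arguments: {"type":"object","properties":{"motion":{"type":"array"},"hand":{"type":"number"},"grip_force":{"type":"number"}},"required":["motion"]}

```bash
ls; mkdir -p pics; cat > h.py <<'E'
import numpy as np, cv2
from scipy.spatial.transform import Rotation as R
from plant import monitor, snapshot, workorder, finder
def world(p, m=None):
    z=p["range_z"]; v,u=np.nonzero((z>0) if m is None else (m&(z>0)))
    d=z[v,u]; c=np.stack([(u-p["cx"])/p["fx"]*d,(v-p["cy"])/p["fy"]*d,d],1)
    Rm=cv2.Rodrigues(np.array(p["rvec"],float))[0]
    return (c-np.array(p["tvec"]).ravel())@Rm, u, v
def save(p,n): cv2.imwrite("pics/"+n,p["frame"][:,:,::-1])
E
python3 - <<'E'
from h import *
print(monitor.get_state())
for n in("side","top"):
    p=snapshot(n); save(p,n+"1.png")
    Rm=cv2.Rodrigues(np.array(p["rvec"],float))[0]; print(n,p["fx"],"cam at",-Rm.T@np.array(p["tvec"]).ravel(),"fwd",Rm[2])
    for t in("analyser","hood","scoop","scoop_handle","pellet_1_center","pellet_die","die_plunger"):
        for r in finder.masks_of(p,t)[:7 if "pellet_1" in t else 1]:
            w,_,_=world(p,r["pixels"])
            if len(w): print(t,round(r["p"],2),np.round(r["extent"]),len(w),"med",np.median(w,0).round(3),"lo",np.percentile(w,2,0).round(3),"hi",np.percentile(w,98,0).round(3))
E
```

```text
pics
{'clock': 0.0, 'q': array([-1.29421668,  0.69000123, -0.19449269,  1.5663432 ,  0.1573034 ,
        0.90248352, -0.21509037]), 'qd': array([-1.74293410e-03,  9.74368657e-04, -6.19988793e-04,  5.60694947e-04,
        9.60975842e-05, -3.32371291e-04, -1.70576651e-03]), 'joint_torque': array([ 4.66441616e-04, -5.27558899e+01, -1.26654122e+00, -1.53426468e+01,
       -5.26216824e-02,  6.76886397e-03,  1.68969154e-04]), 'tool_pos': array([0.15017827, 0.60616034, 0.30189884]), 'eef_rot': array([ 1.21052360e-01,  9.92645695e-01, -9.21534237e-04, -3.88008612e-05]), 'contact_force': array([-1.43445294,  0.04110791, -0.24347662]), 'moment': array([ 0.02425249, -0.02241021,  0.02314286]), 'opening': 1.0004047660930058}
side 364.4259438356596 cam at [ 0.20681398 -0.70896212  0.80784657] fwd [ 0.31996259  0.65921047 -0.68048916]
analyser 0.66 [256. 135. 389. 267.] 9074 med [ 0.555 -0.083  0.06 ] lo [ 0.36  -0.169  0.016] hi [0.655 0.043 0.263]
hood 0.91 [339. 134. 387. 226.] 2882 med [ 0.629 -0.088  0.181] lo [ 0.597 -0.169  0.093] hi [0.659 0.018 0.279]
scoop 0.74 [267. 149. 292. 185.] 345 
[... 300 characters left out ...]
nalyser 0.71 [287. 140. 378. 266.] 7922 med [ 0.538 -0.058  0.059] lo [ 0.367 -0.159  0.033] hi [0.658 0.047 0.275]
hood 0.89 [302. 138. 374. 180.] 2153 med [ 0.632 -0.074  0.255] lo [ 0.602 -0.162  0.091] hi [0.667 0.016 0.28 ]
scoop 0.92 [190. 200. 253. 217.] 549 med [0.509 0.229 0.005] lo [ 0.485  0.186 -0.002] hi [0.54  0.355 0.044]
scoop_handle 0.95 [191. 199. 252. 218.] 634 med [0.512 0.235 0.005] lo [ 0.486  0.186 -0.003] hi [0.546 0.352 0.044]
pellet_1_center 0.57 [303. 135. 375. 180.] 2177 med [ 0.632 -0.074  0.255] lo [ 0.602 -0.161  0.091] hi [0.667 0.017 0.28 ]
pellet_die 0.61 [438. 204. 450. 212.] 139 med [ 0.534 -0.415  0.026] lo [ 0.518 -0.435 -0.002] hi [ 0.553 -0.401  0.033]
```

```bash
python3 - <<'E'
import cv2,numpy as np
a=cv2.imread("pics/top1.png")[110:290,170:470]; b=cv2.imread("pics/side1.png")[100:290,230:530]
a=cv2.resize(a,None,fx=1.6,fy=1.6,interpolation=2); 
a=cv2.resize(cv2.imread("pics/top1.png")[110:290,170:470],(500,300),interpolation=2);b=cv2.resize(cv2.imread("pics/side1.png")[100:280,220:520],(500,300),interpolation=2)
cv2.imwrite("pics/c1.png",np.vstack([a,b]))
E
```

```text
(no output)
```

View pics/c1.png

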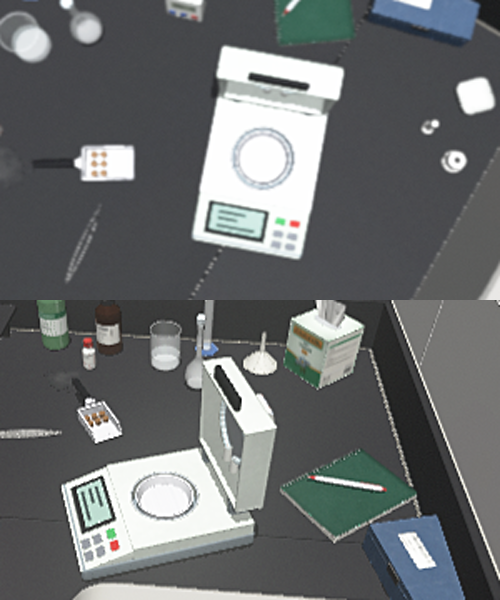

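The crop shows the scoop left of the analyser, handle pointing to world +y and spout to -y, with six pellets. The hood is upright and the pan is clear. The die and plunger are far right, near crop (454,161) and (430,127).

```bash
cat > m.py <<'E'
from h import *
for n in("top","side"):
    p=snapshot(n)
    w,u,v=world(p)
    k=lambda lo,hi,box:w[(w[:,2]>lo)&(w[:,2]<hi)&(w[:,0]>box[0])&(w[:,0]<box[1])&(w[:,1]>box[2])&(w[:,1]<box[3])]
    f=k(.038,.052,(.45,.62,-.16,.05)); 
    c0=np.median(f,0); f=f[np.linalg.norm(f[:,:2]-c0[:2],axis=1)<.05]
    print(n,"pan floor",cv2.minEnclosingCircle(f[:,:2].astype(np.float32)),f.mean(0),len(f))
    d=k(.052,.07,(.35,.68,-.2,.08)); print("deck",cv2.minAreaRect(d[:,:2].astype(np.float32)),d[:,2].mean())
    s=k(.03,.06,(.44,.58,.24,.42)); print("handle", s.min(0),s.max(0),np.median(s,0),len(s)); 
    if len(s)>5: print(cv2.minAreaRect(s[:,:2].astype(np.float32)))
    s=k(.005,.045,(.44,.58,.12,.27)); print("tray",cv2.minAreaRect(s[:,:2].astype(np.float32)),len(s))
    # scoop bright pixels on bench region
    g=p["frame"][v,u].astype(int); b=(g.min(1)>150)&(w[:,0]>.44)&(w[:,0]<.58)&(w[:,1]>.12)&(w[:,1]<.3)&(w[:,2]<.04)
    print("bright",cv2.minAreaRect(w[b][:,:2].astype(np.float32)))
    br=(g[:,0]-g[:,2]>40)&(w[:,0]>.44)&(w[:,0]<.58)&(w[:,1]>.15)&(w[:,1]<.3)&(w[:,2]<.04); print("pellets",w[br].mean(0),w[br].min(0),w[br].max(0),br.sum())
E
python3 m.py
```

```text
top pan floor ((0.5225763320922852, -0.056134000420570374), 0.046578116714954376) [ 0.52513404 -0.05660087  0.04488465] 658
deck ((0.514863133430481, -0.05524645745754242), (0.20157836377620697, 0.2270810306072235), 80.35761260986328) 0.05872479470729601
handle [0.49786496 0.27424343 0.0303287 ] [0.51874992 0.36207566 0.0466695 ] [0.50552345 0.31682893 0.0397238 ] 150
((0.5039458274841309, 0.31830596923828125), (0.02073284238576889, 0.08820933103561401), 6.153597831726074)
tray ((0.5134159326553345, 0.19835692644119263), (0.14436283707618713, 0.1155436709523201), 87.12416076660156) 255
bright ((0.5133309960365295, 0.24004627764225006), (0.06676409393548965, 0.11008662730455399), 3.3684446811676025)
pellets [0.50991942 0.24873171 0.01297576] [0.48786401 0.23522028 0.00754247] [0.53230749 0.26215594 0.02004841] 51
side pan floor ((0.5225561261177063, -0.05586256459355354), 0.04729459434747696) [ 0.52385499 -0.04890439  0.04582026] 512
deck ((0.5243728756904602, -0.05607704073190689), (0.20796675980091095, 0.23723697662353516), 83.04707336425781) 0.059116464061712705
handle [0.4929929  0.27358514 0.03164237] [0.51425692 0.36461909 0.04490264] [0.50104967 0.31145856 0.04017125] 79
((0.5015157461166382, 0.31919512152671814), (0.01791711524128914, 0.0907902866601944), 5.368306636810303)
tray ((0.5075824856758118, 0.2268618643283844), (0.06318402290344238, 0.08415164798498154), 2.327833414077759) 194
bright ((0.5128507018089294, 0.2372608780860901), (0.07424074411392212, 0.1048164963722229), 2.036707639694214)
pellets [0.50744199 0.25125743 0.01301634] [0.48532173 0.23192797 0.00392735] [0.52820361 0.27723794 0.0168592 ] 49
```

```bash
cat > plan.py <<'E'
from h import *
PAN=np.array([.523,-.056,.045]); AY=-.145
SC=dict(yaw=-1.485,org=np.array([.5105,.234,0.]))
A=0.6; GX=-.080   # grasp tilt and grasp place on handle (scoop x)
def scoop_tool(org,yaw,pitch,a=A,gx=GX,gz=.036):
    S=R.from_euler("ZY",[yaw,pitch]); tx=[-np.cos(a),0,-np.sin(a)]; tz=[np.sin(a),0,-np.cos(a)]
    T=S*R.from_matrix(np.array([tx,[0,1,0],tz]).T)
    return org+S.apply([gx,0,gz])-.045*T.apply([0,0,1]),T
def spout_tool(sp,yaw,pitch,**k):
    S=R.from_euler("ZY",[yaw,pitch]); return scoop_tool(np.array(sp)-S.apply([.051,0,.005]),yaw,pitch,**k)
def rows(wps,start=None):
    "wps: list of (pos,Rot,nrows or None). prints flat rows, rounding error carried on"
    if start is None:
        s=monitor.get_state(); start=(s["tool_pos"],R.from_quat(s["eef_rot"]))
    p,q=start; out=[]
    for P,T,n in wps:
        p0,q0=p,q; rv=(q0.inv()*T).as_rotvec()
        if n is None: n=int(max(1,np.ceil(np.linalg.norm(P-p0)/.058),np.ceil(np.linalg.norm(rv)/.175)))
        for i in range(1,n+1):
            pt=p0+(P-p0)*i/n; qt=q0*R.from_rotvec(rv*i/n)
            d=np.round(q.inv().apply(pt-p)*100,1); r=np.round((q.inv()*qt).as_rotvec(),2)
            out.append([*d,*r]); p=p+q.apply(d/100); q=q*R.from_rotvec(r)
    for k in range(0,len(out),8): print("[",", ".join("%g"%x for r in out[k:k+8] for x in r),"]",len(out[k:k+8]))
    return p,q
E
python3 - <<'E'
from plan import *
p=snapshot("side"); w,u,v=world(p)
m=(w[:,0]>.4)&(w[:,0]<.65)&(w[:,1]>.36)&(w[:,1]<.6)&(w[:,2]>.01); print("behind handle",m.sum(),w[m].mean(0) if m.any() else "", w[m].max(0) if m.any() else "")
g,T=scoop_tool(SC["org"],SC["yaw"],0); ab=g-.07*T.apply([0,0,1]); print(g,ab)
e=rows([(ab,T,None)])
e=rows([(g,T,None)],e)
E
```

```text
behind handle 1798 [0.58117353 0.54431562 0.11850435] [0.64998698 0.59998556 0.45645967]
[0.50146739 0.33902119 0.0731401 ] [0.49808045 0.37840078 0.1309136 ]
[ -4.9, -1.7, 2.1, 0.05, -0.07, 0.15, -4.9, -0.9, 2.6, 0.04, -0.06, 0.15, -4.9, -0, 2.9, 0.05, -0.07, 0.15, -4.5, 0.8, 3.2, 0.05, -0.06, 0.15, -4.2, 1.7, 3.3, 0.04, -0.06, 0.15, -3.7, 2.4, 3.6, 0.05, -0.07, 0.15, -3, 3.1, 3.6, 0.05, -0.07, 0.15, -2.3, 3.6, 3.7, 0.04, -0.06, 0.15 ] 8
[ 0, -0, 3.5, 0, -0, 0, 0, -0, 3.5, 0, -0, 0 ] 2
```

```bash
python3 - <<'E'
from plan import *
for n in ("side","top"):
    p=snapshot(n); w,u,v=world(p)
    m=(w[:,0]>.25)&(w[:,0]<.8)&(w[:,1]>.36)&(w[:,1]<.7)&(w[:,2]>.03)
    H,xe,ye=np.histogram2d(w[m][:,0],w[m][:,1],bins=[np.arange(.25,.81,.05),np.arange(.36,.71,.04)])
    Z=np.zeros_like(H)
    for a,b,c in w[m]:
        i,j=int((a-.25)/.05),int((b-.36)/.04)
        if i<Z.shape[0] and j<Z.shape[1]: Z[i,j]=max(Z[i,j],c)
    print(n);print((Z*100).round().astype(int)); 
E
```

```text
side
[[ 0  0  0  0 17 27 27 48]
 [ 0  0  0  8  8  8 48 40]
 [ 0  0  0  8  8  8 48 46]
 [ 0  0  0  0  0  8  8 46]
 [ 3  0  0  0 14 15  0 44]
 [ 4  0  4  0 17 18 17 45]
 [ 0  7  7  0  0 14 45 45]
 [ 0  0 11 14  0 46 46  0]
 [ 9  4 11 14 46 46 41  0]
 [ 9 10  0 13 46 46  0  0]
 [ 9  9 12 46 46  0  0  0]]
top
[[ 0  0  0  0  8 26 27 36]
 [ 0  0  0  8  8 13 37 28]
 [ 0  0  0  8  8  8 43 39]
 [ 0  0  0  0  7  8 17 37]
 [ 4  0  0  0  3 14  0 29]
 [ 4  0  0  0 17 18 14 41]
 [ 0  7  8  0 14 15 46 43]
 [ 0  0 12 15 11 51 50  0]
 [ 9  0 11 14 14 55  0  0]
 [ 9 10  0 13 59 56  0  0]
 [10 10  0 63 62  0  0  0]]
```

```bash
sed -i 's/^A=0.6/A=0.45/' plan.py; python3 - <<'E'
from plan import *
g,T=scoop_tool(SC["org"],SC["yaw"],0); ab=g-.07*T.apply([0,0,1]); print(g,ab)
s=monitor.get_state(); T0=R.from_quat(s["eef_rot"]); half=T0*R.from_rotvec((T0.inv()*T).as_rotvec()*.5)
rows([(np.array([.36,.38,.27]),half,None),(ab,T,None)])
E
```

```text
[0.50196744 0.33320719 0.07652012] [0.49935835 0.36354279 0.13955142]
[ -4.3, -2.8, 0.5, 0.02, -0.03, 0.1, -4.5, -2.4, 0.8, 0.03, -0.04, 0.1, -4.8, -1.9, 1, 0.02, -0.03, 0.1, -4.8, -1.4, 1.1, 0.02, -0.03, 0.11, -5, -0.8, 1.3, 0.03, -0.03, 0.1, -4.9, -0.3, 1.5, 0.02, -0.04, 0.1, -1.8, 2.6, 3.6, 0.04, -0.05, 0.15, -1.2, 3, 3.5, 0.03, -0.04, 0.15 ] 8
[ -0.6, 3.2, 3.5, 0.04, -0.05, 0.16, 0.1, 3.4, 3.4, 0.03, -0.05, 0.15 ] 2
```

Emit:
carry_out --motion '[-4.3,-2.8,0.5,0.02,-0.03,0.1,-4.5,-2.4,0.8,0.03,-0.04,0.1,-4.8,-1.9,1,0.02,-0.03,0.1,-4.8,-1.4,1.1,0.02,-0.03,0.11,-5,-0.8,1.3,0.03,-0.03,0.1,-4.9,-0.3,1.5,0.02,-0.04,0.1,-1.8,2.6,3.6,0.04,-0.05,0.15,-1.2,3,3.5,0.03,-0.04,0.15]' --hand 5 --grip_force 50

```text
clock: 2.05
tool_pos: [0.4305, 0.372, 0.205]
eef_rot: [0.543, 0.822, -0.115, 0.127]
contact_force: [0.4, 0.9, 0.2]
opening: 0.568
```

Emit:
carry_out --motion '[-0.6,3.2,3.5,0.04,-0.05,0.16,0.1,3.4,3.4,0.03,-0.05,0.15,0,0,0,0,0,0,0,0,0,0,0,0]'

```text
clock: 2.55
tool_pos: [0.4984, 0.3637, 0.1401]
eef_rot: [0.658, 0.719, -0.151, 0.165]
contact_force: [-0.5, 0.3, 0.3]
opening: 0.572
```

```bash
python3 - <<'E'
from plan import *
s=monitor.get_state(); print(s["clock"],s["tool_pos"],s["q"].round(2),s["opening"])
g,T=scoop_tool(SC["org"],SC["yaw"],0); print((R.from_quat(s["eef_rot"]).inv()*T).as_rotvec())
p=snapshot("top"); save(p,"t2.png"); q=snapshot("side"); save(q,"s2.png")
a=cv2.resize(p["frame"][150:270,140:290],(500,400),interpolation=2);b=cv2.resize(q["frame"][90:210,220:400],(600,400)[:2],interpolation=2)[:, :500]
cv2.imwrite("pics/c2.png",np.hstack([cv2.resize(a,(400,320)),cv2.resize(b,(400,320))])[:,:,::-1])
rows([(g,T,None)])
E
```

```text
2.55 [0.49835875 0.36365536 0.14009231] [-1.    1.03  0.32  1.51  0.08  0.93 -0.76] 0.5721335520052635
[ 0.00087658 -0.0001281   0.00154506]
[ -0, 0, 3.6, 0, -0, 0, -0, 0.1, 3.6, 0, -0, 0 ] 2
```

View pics/c2.png

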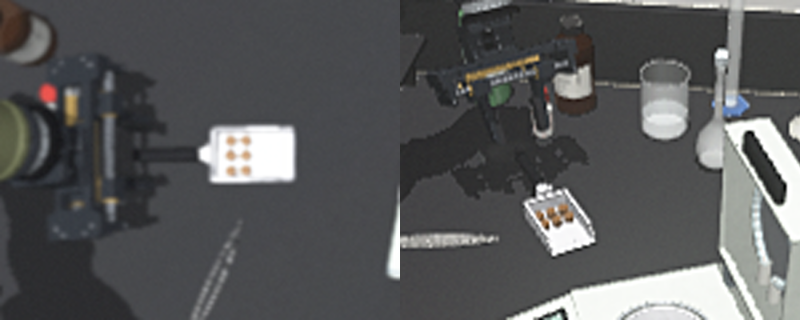

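The gripper is centred over the handle (top crop ~ (165,155)). The fingers straddle it, with the bottle well to the side. Next I descend and close.

Emit:
carry_out --motion '[0,0,2.4,0,0,0,0,0.1,2.4,0,0,0,0,0,2.4,0,0,0,0,0,0,0,0,0]'

```text
clock: 3.15
tool_pos: [0.5017, 0.3316, 0.0755]
eef_rot: [0.659, 0.718, -0.151, 0.165]
contact_force: [-0.0, 0.9, -0.3]
opening: 0.567
```

Emit:
carry_out --motion '[0,0,0,0,0,0,0,0,0,0,0,0,0,0,0,0,0,0,0,0,0,0,0,0,0,0,0,0,0,0,0,0,0,0,0,0]' --hand 0.5 --grip_force 50

```text
clock: 3.9
tool_pos: [0.5027, 0.3325, 0.0753]
eef_rot: [0.659, 0.718, -0.15, 0.165]
contact_force: [-1.1, 0.5, 2.9]
opening: 0.162
```

```bash
python3 - <<'E'
from plan import *
s=monitor.get_state(); print(s["clock"],s["tool_pos"],s["contact_force"],s["opening"])
T=R.from_quat(s["eef_rot"])
rows([(s["tool_pos"]+[0,0,.03],T,3)])
E
python3 m.py | grep -E "top|side|bright|pellets"
```

```text
3.9 [0.50271085 0.33249273 0.07527804] [-1.11489421  0.50250841  2.86252972] 0.16151306918072347
[ -0.4, 0, -0.9, 0, 0, 0, -0.5, 0, -0.9, 0, 0, 0, -0.4, 0, -0.9, 0, 0, 0 ] 3
top pan floor ((0.5250414609909058, -0.05771346762776375), 0.04541764035820961) [ 0.5250664  -0.05718878  0.04486609] 655
bright ((0.5139320492744446, 0.24049854278564453), (0.06723223626613617, 0.11139180511236191), 3.5744314193725586)
pellets [0.51052219 0.24900296 0.01357975] [0.48768321 0.23581745 0.00793658] [0.53227112 0.26292699 0.01988723] 47
side pan floor ((0.5217270851135254, -0.05393025279045105), 0.047004975378513336) [ 0.52438939 -0.04865577  0.04575922] 512
bright ((0.5169103145599365, 0.20505200326442719), (0.07615599781274796, 0.16674989461898804), 2.991119623184204)
pellets [0.50826245 0.24969122 0.01332481] [0.48786001 0.23376133 0.00592678] [0.52855432 0.27557917 0.01755598] 46
```

```bash
cat > tr.py <<'E'
from plan import *
Y=-1.085; D=np.array([np.cos(Y),np.sin(Y),0])
def sp(off,z,pitch): return spout_tool([PAN[0]+off*D[0],PAN[1]+off*D[1],z],Y,pitch)
E
python3 - <<'E'
from tr import *
s=monitor.get_state(); T=R.from_quat(s["eef_rot"]); 
u=s["tool_pos"]+[0,0,.025]
_,Tb=scoop_tool(SC["org"],SC["yaw"],-.12)
e=rows([(u,T,3),(s["tool_pos"]+[0,0,.11],Tb,4)])
a,Ta=sp(-.02,.10,-.12); print(a)
rows([(a,Ta,8)],e)
E
```

```text
[ -0.4, 0, -0.8, 0, 0, 0, -0.3, 0, -0.7, 0, 0, 0, -0.4, 0, -0.8, 0, 0, 0, -0.9, 0, -1.9, 0, -0.03, -0, -1, 0, -1.9, 0, -0.03, -0, -1, 0, -1.8, 0, -0.03, -0, -1.1, 0, -1.8, 0, -0.03, -0 ] 7
[0.43986505 0.10145239 0.15298031]
[ -2.2, -1, 1.9, -0.03, 0, -0.04, -2.1, -1.2, 1.8, -0.02, 0, -0.04, -2, -1.3, 1.8, -0.03, 0, -0.05, -2, -1.4, 1.7, -0.03, 0, -0.04, -1.9, -1.6, 1.7, -0.02, 0, -0.04, -1.9, -1.7, 1.7, -0.03, 0, -0.04, -1.8, -1.8, 1.6, -0.03, 0, -0.04, -1.7, -1.9, 1.6, -0.02, 0, -0.05 ] 8
```

Emit:
carry_out --motion '[-0.4,0,-0.8,0,0,0,-0.3,0,-0.7,0,0,0,-0.4,0,-0.8,0,0,0,-0.9,0,-1.9,0,-0.03,0,-1,0,-1.9,0,-0.03,0,-1,0,-1.8,0,-0.03,0,-1.1,0,-1.8,0,-0.03,0]'

```text
clock: 4.88
tool_pos: [0.5025, 0.3322, 0.1858]
eef_rot: [0.649, 0.707, -0.19, 0.208]
contact_force: [0.1, 0.1, -1.0]
opening: 0.152
```

```bash
python3 - <<'E'
from tr import *
p=snapshot("side"); save(p,"s3.png"); t=snapshot("top")
cv2.imwrite("pics/c3.png",np.hstack([cv2.resize(t["frame"][150:270,140:290],(400,320)),cv2.resize(p["frame"][90:210,220:370],(400,320))])[:,:,::-1])
for n,p in(("side",p),("top",t)):
    r=finder.masks_of(p,"scoop")
    if r: w,_,_=world(p,r[0]["pixels"]); print(n,r[0]["p"],np.percentile(w,3,0).round(3),np.percentile(w,97,0).round(3))
a,Ta=sp(-.02,.10,-.12); rows([(a,Ta,8)])
E
```

```text
side 0.72 [0.476 0.181 0.029] [0.541 0.35  0.155]
top 0.88 [0.485 0.181 0.121] [0.542 0.318 0.158]
[ -2.2, -1, 1.8, -0.03, -0, -0.04, -2.1, -1.2, 1.9, -0.02, 0, -0.04, -2, -1.3, 1.7, -0.03, 0, -0.05, -2, -1.4, 1.8, -0.03, -0, -0.04, -1.9, -1.6, 1.7, -0.02, -0, -0.04, -1.9, -1.7, 1.7, -0.03, -0, -0.04, -1.8, -1.8, 1.6, -0.03, -0, -0.04, -1.7, -1.9, 1.6, -0.02, -0, -0.05 ] 8
```

View pics/c3.png

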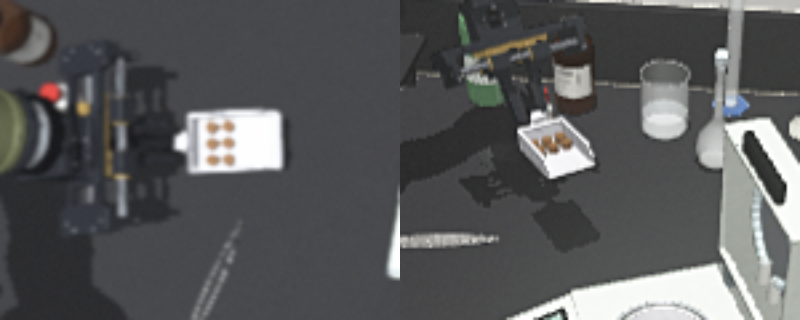

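The scoop is lifted level with all six pellets in the back of the tray. Moving to the pan.

Emit:
carry_out --motion '[-2.2,-1,1.8,-0.03,0,-0.04,-2.1,-1.2,1.9,-0.02,0,-0.04,-2,-1.3,1.7,-0.03,0,-0.05,-2,-1.4,1.8,-0.03,0,-0.04,-1.9,-1.6,1.7,-0.02,0,-0.04,-1.9,-1.7,1.7,-0.03,0,-0.04,-1.8,-1.8,1.6,-0.03,0,-0.04,-1.7,-1.9,1.6,-0.02,0,-0.05]'

```text
clock: 6.08
tool_pos: [0.4393, 0.1005, 0.1524]
eef_rot: [0.494, 0.823, -0.148, 0.239]
contact_force: [0.7, -0.3, -2.3]
opening: 0.155
```

```bash
python3 - <<'E'
from tr import *
s=monitor.get_state(); print(s["tool_pos"],s["q"].round(2)); 
for n in("side","top"):
    p=snapshot(n); save(p,n+"4.png")
    r=finder.masks_of(p,"scoop")
    if not r: continue
    w,_,_=world(p,r[0]["pixels"]); c=(w-PAN)@np.array([D,[-D[1],D[0],0],[0,0,1]]).T
    c=c[(c[:,2]>.02)]
    print(n,r[0]["p"],"along/lat/z rel pan", np.percentile(c,2,0).round(3),np.percentile(c,98,0).round(3))
    for a in np.arange(-.12,.02,.02):
        k=c[(abs(c[:,0]-a)<.01)&(abs(c[:,1])<.022)]; print(round(a,2),len(k),np.percentile(k[:,2],30).round(4) if len(k) else "")
b,Tb=sp(-.02,.078,.3); c,Tc=sp(-.02,.070,.55)
rows([(b,Tb,4),(c,Tc,4)])
E
```

```text
[0.43928868 0.10046771 0.15236393] [-1.01  0.99  0.64  2.28  0.57  0.07 -0.68]
side 0.82 along/lat/z rel pan [-0.14  -0.035  0.044] [-0.028  0.026  0.077]
-0.12 93 0.0565
-0.1 10 0.0538
-0.08 46 0.0455
-0.06 51 0.0467
-0.04 65 0.0486
-0.02 17 0.0521
0.0 0 
top 0.73 along/lat/z rel pan [-0.154 -0.036  0.041] [-0.023  0.023  0.079]
-0.12 54 0.0654
-0.1 59 0.0415
-0.08 77 0.0437
-0.06 111 0.0457
-0.04 106 0.0478
-0.02 48 0.0507
0.0 0 
[ -1.3, -0, -0.3, -0, 0.11, 0, -1.2, -0, -0.5, -0, 0.1, 0, -1.1, -0, -0.6, -0, 0.11, 0, -1.1, -0, -0.7, -0.01, 0.1, 0, -0.9, -0, -0.4, 0, 0.06, 0, -0.8, -0, -0.4, 0, 0.07, 0, -0.8, -0, -0.4, 0, 0.06, 0, -0.8, -0, -0.5, 0, 0.06, 0 ] 8
```

```bash
cat >> tr.py <<'E'
def sp(off,z,pitch,lat=.004): return spout_tool([PAN[0]+off*D[0]-lat*D[1],PAN[1]+off*D[1]+lat*D[0],z+.003],Y,pitch)
E
python3 - <<'E'
from tr import *
b,Tb=sp(-.022,.078,.3); c,Tc=sp(-.022,.070,.5)
rows([(b,Tb,5),(c,Tc,3)])
E
```

```text
[ -1, 0.1, -0.3, -0, 0.08, 0, -1, 0, -0.5, -0, 0.09, 0, -0.9, 0.1, -0.5, -0, 0.08, 0, -0.9, 0.1, -0.6, -0.01, 0.09, 0, -0.9, 0.1, -0.6, 0, 0.08, 0, -0.9, -0, -0.3, 0, 0.07, 0, -0.8, -0, -0.4, 0, 0.06, 0, -0.8, -0, -0.5, 0, 0.07, 0 ] 8
```

Emit:
carry_out --motion '[-1,0.1,-0.3,0,0.08,0,-1,0,-0.5,0,0.09,0,-0.9,0.1,-0.5,0,0.08,0,-0.9,0.1,-0.6,-0.01,0.09,0,-0.9,0.1,-0.6,0,0.08,0,-0.9,0,-0.3,0,0.07,0,-0.8,0,-0.4,0,0.06,0,-0.8,0,-0.5,0,0.07,0]'

```text
clock: 7.28
tool_pos: [0.4718, 0.0527, 0.2095]
eef_rot: [0.515, 0.857, 0.016, -0.021]
contact_force: [-0.6, -0.4, -1.6]
opening: 0.156
```

```bash
cat > look.py <<'E'
from tr import *
import sys
s=monitor.get_state(); print(s["clock"],s["tool_pos"],s["q"].round(2),s["contact_force"].round(1))
S=R.from_quat(s["eef_rot"]); T0=scoop_tool(np.zeros(3),0,0)[1]; print("yaw,pitch,roll",(S*T0.inv()).as_euler("ZYX").round(3))
a=snapshot("side");b=snapshot("top")
cv2.imwrite("pics/"+sys.argv[1],np.hstack([cv2.resize(b["frame"][160:260,260:385],(400,320)),cv2.resize(a["frame"][150:250,250:375],(400,320))])[:,:,::-1])
E
python3 look.py c5.png; python3 - <<'E'
from tr import *
c,Tc=sp(-.022,.070,.85)
rows([(c,Tc,8)])
E
```

```text
7.275 [0.4717667  0.05274108 0.20949013] [ 0.04  0.68 -0.35  2.08  0.39  0.45 -0.11] [-0.6 -0.4 -1.6]
yaw,pitch,roll [-1.079  0.501  0.006]
[ -0.6, -0, -0.3, 0, 0.04, -0, -0.6, -0, -0.4, 0, 0.05, -0, -0.6, -0, -0.4, 0, 0.04, -0, -0.5, -0, -0.4, 0, 0.05, -0, -0.6, -0, -0.4, 0, 0.04, -0, -0.5, -0, -0.5, 0.01, 0.04, -0, -0.5, -0.1, -0.4, -0, 0.05, -0, -0.4, 0, -0.5, -0, 0.04, -0 ] 8
```

View pics/c5.png

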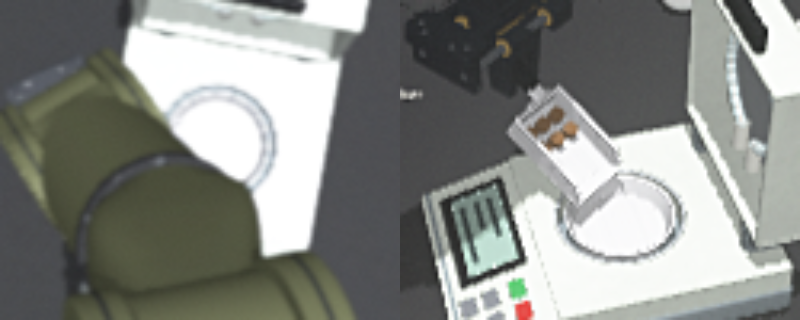

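The spout lies over the pan (side crop ~ (600,205)), with the pellets still at the back of the tray. I'll keep tilting slowly.

Emit:
carry_out --motion '[-0.6,0,-0.3,0,0.04,0,-0.6,0,-0.4,0,0.05,0,-0.6,0,-0.4,0,0.04,0,-0.5,0,-0.4,0,0.05,0,0,0,0,0,0,0,0,0,0,0,0,0,0,0,0,0,0,0]'

```text
clock: 8.25
tool_pos: [0.4819, 0.0316, 0.2209]
eef_rot: [0.511, 0.852, 0.06, -0.097]
contact_force: [-0.2, 0.1, -0.4]
opening: 0.158
```

```bash
cat > pel.py <<'E'
from tr import *
p=snapshot("side"); w,u,v=world(p); g=p["frame"][v,u].astype(int)
m=(g[:,0]-g[:,2]>40)&(np.linalg.norm(w[:,:2]-PAN[:2],axis=1)<.13)&(w[:,2]>.03)&(w[:,2]<.2)
c=(w[m]-PAN)@np.array([D,[-D[1],D[0],0],[0,0,1]]).T; print(m.sum(),"along",np.percentile(c[:,0],[2,25,50,75,98]).round(3),"z",np.percentile(c[:,2],[2,50,98]).round(3),"lat",np.percentile(c[:,1],[2,50,98]).round(3))
s=monitor.get_state(); print(s["clock"],s["contact_force"].round(1))
E
python3 pel.py;python3 - <<'E'
from tr import *
c,Tc=sp(-.022,.070,.85)
rows([(c,Tc,5)])
E
```

```text
78 along [-0.015 -0.006 -0.001  0.005  0.015] z [0.005 0.012 0.015] lat [-0.129 -0.005  0.023]
8.3 [ 0.3 -0.6 -0.7]
[ -0.5, -0, -0.4, 0, 0.03, 0, -0.5, -0, -0.4, 0, 0.04, 0, -0.5, -0, -0.4, 0, 0.03, 0, -0.4, -0, -0.4, 0, 0.04, 0, -0.5, -0.1, -0.4, 0, 0.03, 0.01 ] 5
```

```bash
python3 look.py c6.png
```

```text
8.3 [0.48194802 0.031408   0.22090259] [ 0.3   0.73 -0.57  1.98  0.27  0.6   0.1 ] [ 0.3 -0.6 -0.7]
yaw,pitch,roll [-1.078  0.679  0.004]
```

View pics/c6.png

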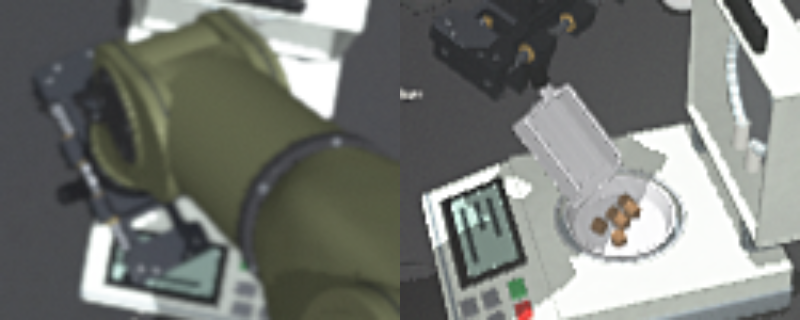

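```bash
python3 - <<'E'
from tr import *
b,Tb=sp(-.022,.071,.78); c,Tc=sp(-.024,.11,.78); d,Td=sp(-.06,.14,.3); 
e=rows([(b,Tb,3),(c,Tc,3)]); print()
e=rows([(d,Td,4)],e); print(e[0])
E
```

```text
[ -0.5, -0, -0.5, 0, 0.03, 0, -0.5, -0, -0.4, 0, 0.04, 0, -0.4, -0, -0.5, 0, 0.03, 0, 0.5, -0, -1.2, 0, 0, 0, 0.5, -0, -1.2, 0, 0, 0, 0.4, -0, -1.2, 0, 0, 0 ] 6

[ 2.3, 0, 1.1, 0, -0.12, 0, 2.4, 0, 0.9, 0, -0.12, 0, 2.6, 0, 0.6, 0, -0.12, 0, 2.5, 0, 0.2, 0, -0.12, 0 ] 4
[0.44126696 0.10734101 0.25614123]
```

Emit:
carry_out --motion '[-0.5,0,-0.5,0,0.03,0,-0.5,0,-0.4,0,0.04,0,-0.4,0,-0.5,0,0.03,0,0.5,0,-1.2,0,0,0,0.5,0,-1.2,0,0,0,0.4,0,-1.2,0,0,0,0,0,0,0,0,0]'

```text
clock: 9.28
tool_pos: [0.4898, 0.0172, 0.2707]
eef_rot: [0.508, 0.846, 0.086, -0.138]
contact_force: [0.8, -0.1, -1.2]
opening: 0.155
```

```bash
python3 pel.py; python3 look.py c7.png; python3 - <<'E'
from tr import *
a=snapshot("side"); b=a["frame"][185:245,300:360]; cv2.imwrite("pics/c7.png",cv2.resize(b,(600,600),interpolation=2)[:,:,::-1])
E
```

```text
44 along [-0.016 -0.012 -0.006 -0.     0.015] z [0.007 0.012 0.015] lat [-0.129 -0.006  0.021]
9.325 [ 0.3 -0.4 -1.5]
9.325 [0.4895056  0.01693343 0.26995575] [ 0.43  0.71 -0.69  1.88  0.16  0.79  0.22] [ 0.3 -0.4 -1.5]
yaw,pitch,roll [-1.077  0.778  0.006]
```

View pics/c7.png

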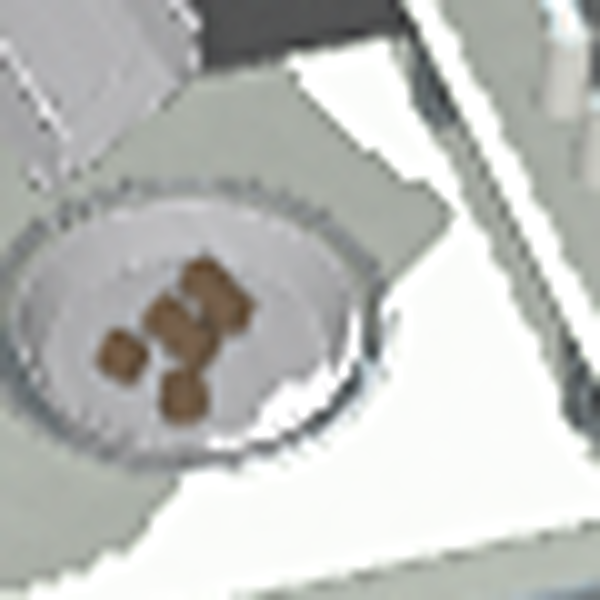

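All six pellets are in the pan: (125,355), (185,395), (165,320), (195,345), (205,280), (230,305). The scoop is empty, so I'll return it to the bench.

```bash
python3 - <<'E'
from tr import *
d,Td=sp(-.06,.14,.3); g,T=scoop_tool(SC["org"],SC["yaw"],0); G=np.array([.5025,.3325,.0758])
e=rows([(d,Td,4),(G+[0,0,.09],T,9)]); 
print(); e=rows([(G+[0,0,.09],T,3)],e); e=rows([(G+[0,0,.012],T,4)],(G+[0,0,.09],T))
E
```

```text
[ 2.3, 0, 1.1, 0, -0.12, 0, 2.5, 0, 0.9, 0, -0.12, 0, 2.5, 0, 0.6, 0, -0.12, 0, 2.6, 0, 0.2, 0, -0.12, 0, 2, 1.8, 0.7, 0.01, -0.03, 0.04, 2.1, 1.7, 0.6, 0.02, -0.04, 0.05, 2.2, 1.6, 0.6, 0.01, -0.03, 0.04, 2.3, 1.5, 0.4, 0.01, -0.03, 0.04 ] 8
[ 2.4, 1.4, 0.3, 0.02, -0.03, 0.04, 2.4, 1.4, 0.3, 0.01, -0.04, 0.05, 2.5, 1.2, 0.1, 0.02, -0.03, 0.04, 2.5, 1.1, 0.1, 0.01, -0.03, 0.04, 2.6, 1, -0.1, 0.01, -0.04, 0.05 ] 5

[ 0, 0, 0, 0, 0, -0, 0, 0, 0, 0, 0, -0, 0, 0, 0, 0, 0, -0 ] 3
[ 0.8, 0, 1.8, -0, 0, 0, 0.9, -0, 1.7, 0, 0, 0, 0.8, 0, 1.8, -0, 0, 0, 0.9, -0, 1.7, 0, 0, 0 ] 4
```

Emit:
carry_out --motion '[2.3,0,1.1,0,-0.12,0,2.5,0,0.9,0,-0.12,0,2.5,0,0.6,0,-0.12,0,2.6,0,0.2,0,-0.12,0,2,1.8,0.7,0.01,-0.03,0.04,2.1,1.7,0.6,0.02,-0.04,0.05,2.2,1.6,0.6,0.01,-0.03,0.04,2.3,1.5,0.4,0.01,-0.03,0.04]'

```text
clock: 10.48
tool_pos: [0.4684, 0.2088, 0.2153]
eef_rot: [0.582, 0.801, -0.087, 0.111]
contact_force: [0.1, 0.5, -0.3]
opening: 0.162
```

Emit:
carry_out --motion '[2.4,1.4,0.3,0.02,-0.03,0.04,2.4,1.4,0.3,0.01,-0.04,0.05,2.5,1.2,0.1,0.02,-0.03,0.04,2.5,1.1,0.1,0.01,-0.03,0.04,2.6,1,-0.1,0.01,-0.04,0.05,0,0,0,0,0,0,0,0,0,0,0,0]'

```text
clock: 11.35
tool_pos: [0.5025, 0.3314, 0.1661]
eef_rot: [0.66, 0.716, -0.152, 0.167]
contact_force: [0.0, -0.4, -0.6]
opening: 0.157
```

```bash
python3 - <<'E'
from tr import *
s=monitor.get_state(); print(s["clock"],s["tool_pos"],s["q"].round(2),s["contact_force"].round(1))
D=np.array([np.cos(-1.485),np.sin(-1.485),0])
for n in("side","top"):
    p=snapshot(n); r=finder.masks_of(p,"scoop")
    if not r: continue
    w,_,_=world(p,r[0]["pixels"]); c=(w-SC["org"])@np.array([D,[-D[1],D[0],0],[0,0,1]]).T
    c=c[(c[:,2]>.06)&(c[:,0]>-.035)]
    print(n,np.percentile(c,2,0).round(3),np.percentile(c,98,0).round(3))
    k=c[abs(c[:,1])<.02]; print("slope",np.polyfit(k[:,0],k[:,2],1))
g,T=scoop_tool(SC["org"],SC["yaw"],0); G=np.array([.5025,.3325,.0758])
rows([(G+[0,0,.012],T,4)])
E
```

```text
11.35 [0.50245007 0.33138367 0.16606165] [-0.81  0.94  0.01  1.56  0.4   0.99 -1.  ] [ 0.  -0.4 -0.6]
side [-0.032 -0.034  0.091] [0.048 0.026 0.117]
slope [0.01351676 0.09352566]
top [-0.033 -0.029  0.089] [0.048 0.03  0.118]
slope [0.00394992 0.09334428]
[ 0.9, -0, 1.8, 0, 0, -0, 0.9, -0, 1.7, 0, 0, -0, 0.9, -0.1, 1.8, 0, 0, -0, 0.9, 0, 1.7, 0, 0, -0.01 ] 4
```

Emit:
carry_out --motion '[0.9,0,1.8,0,0,0,0.9,0,1.7,0,0,0,0.9,-0.1,1.8,0,0,0,0.9,0,1.7,0,0,0,0.2,0,0.3,0,0,0,0.2,0,0.4,0,0,0,0,0,0.2,0,0,0,0,0,0,0,0,0]'

```text
clock: 12.55
tool_pos: [0.5022, 0.3337, 0.0781]
eef_rot: [0.66, 0.716, -0.151, 0.167]
contact_force: [0.6, 0.2, -1.3]
opening: 0.157
```

```bash
python3 - <<'E'
from tr import *
s=monitor.get_state(); print(s["tool_pos"],s["contact_force"].round(1),s["moment"].round(2))
p=snapshot("top"); w,u,v=world(p); m=(abs(w[:,0]-.512)<.02)&(w[:,1]>.19)&(w[:,1]<.265); print("floor z",np.polyfit(w[m][:,1]-.23,w[m][:,2],1))
E
```

```text
[0.50219936 0.33373682 0.07807511] [ 0.6  0.2 -1.3] [ 0.49  0.08 -0.01]
floor z [-0.01151643  0.00460774]
```

Emit:
carry_out --motion '[0,0,0.1,0,0,0,0.1,0,0.1,0,0,0,0,0,0,0,0,0]'

```text
clock: 12.98
tool_pos: [0.502, 0.3339, 0.0755]
eef_rot: [0.66, 0.716, -0.151, 0.167]
contact_force: [-0.6, -0.5, -0.6]
opening: 0.157
```

Emit:
carry_out --motion '[0,0,0,0,0,0,0,0,0,0,0,0,0,0,0,0,0,0,0,0,0,0,0,0]' --hand 5

```text
clock: 13.48
tool_pos: [0.502, 0.3338, 0.0754]
eef_rot: [0.66, 0.716, -0.151, 0.167]
contact_force: [0.0, -0.3, 0.5]
opening: 0.563
```

```bash
cat > hood.py <<'E'
from h import *
PAN=np.array([.523,-.056,0]); AY=-.145
X=np.array([np.cos(AY),np.sin(AY),0]); YA=np.array([-X[1],X[0],0]); H=PAN+.102*X+[0,0,.079]
def cont(phi,s=.150,out=.038,lat=0.): # point on top face
    return H+s*(-np.cos(phi)*X+np.sin(phi)*np.array([0,0,1]))+out*(np.sin(phi)*X+np.cos(phi)*np.array([0,0,1]))+lat*YA
def measure():
    for n in("top","side"):
        p=snapshot(n); r=finder.masks_of(p,"hood")
        if not r: print(n,"no hood"); continue
        w,_,_=world(p,r[0]["pixels"]); c=(w-H)@np.array([X,YA,[0,0,1]]).T; c=c[(abs(c[:,1])<.11)&(c[:,2]>-.03)&(c[:,2]<.23)&(abs(c[:,0])<.22)]
        print(n,round(r[0]["p"],2),"rel hinge lo",np.percentile(c,1,0).round(3),"hi",np.percentile(c,99,0).round(3))
E
python3 - <<'E'
from plan import *
import hood
hood.measure(); p=snapshot("top"); w,u,v=world(p)
c=(w-hood.H)@np.array([hood.X,hood.YA,[0,0,1]]).T
k=c[(c[:,2]>.15)&(c[:,2]<.23)&(abs(c[:,1])<.12)&(abs(c[:,0])<.1)]; print("top of hood rect (rel)",cv2.minAreaRect(k[:,:2].astype(np.float32)),np.percentile(k[:,2],[50,98]))
T=R.from_quat(monitor.get_state()["eef_rot"]); s=monitor.get_state()["tool_pos"]
# obstacles behind the hood (height map)
m=(w[:,0]>.6)&(w[:,0]<.95)&(w[:,1]>-.3)&(w[:,1]<.35)&(w[:,2]>.02); Z=np.zeros((7,13),int)
for a,b,z in w[m]: i,j=int((a-.6)/.05),int((b+.3)/.05); Z[i,j]=max(Z[i,j],round(z*100))
print(Z)
rows([(s-.08*T.apply([0,0,1]),T,4)])
E
```

```text
top 0.87 rel hinge lo [-0.012 -0.094  0.01 ] hi [0.038 0.091 0.202]
side 0.68 rel hinge lo [-0.015 -0.097  0.011] hi [0.032 0.09  0.201]
top of hood rect (rel) ((0.013702120631933212, -0.0019076094031333923), (0.18965795636177063, 0.052147168666124344), 89.3495101928711) [0.17772491 0.2012557 ]
[[ 0  0 26 28 28 29 26  0  0  0  0  0  0]
 [ 0  0  0 26 26 26 26  0  0  0  0  0  0]
 [ 0  0  0  0  0  0  0  0  0  0  0  6  4]
 [ 6  2  0  2  0  0  0  2  0  0  0 18  6]
 [ 6  0  0  3  2  0  0  6  6  0  0  0  0]
 [ 6  0  3  3  0  0  0  0  0  0  0  0  0]
 [45 13  3  0  2  0  0  0  0  0  0  9  4]]
[ 0, 0, -2, 0, 0, 0, -0, -0, -2, 0, 0, 0, -0, -0, -2, 0, 0, 0, -0, -0, -2, 0, 0, 0 ] 4
```

Emit:
carry_out --motion '[0,0,-2,0,0,0,0,0,-2,0,0,0,0,0,-2,0,0,0,0,0,-2,0,0,0]'

```text
clock: 14.22
tool_pos: [0.4986, 0.3689, 0.1479]
eef_rot: [0.66, 0.716, -0.151, 0.167]
contact_force: [0.2, -0.4, -0.6]
opening: 0.565
```

```bash
python3 - <<'E'
from plan import *
import hood
p=snapshot("side"); w,u,v=world(p); m=(w[:,0]>.49)&(w[:,0]<.53)&(w[:,1]>.195)&(w[:,1]<.265)&(w[:,2]<.05); print("floor z",np.polyfit(w[m][:,1]-.23,w[m][:,2],1))
r=finder.masks_of(p,"scoop")[0]; w,_,_=world(p,r["pixels"]); print(r["p"],np.percentile(w,2,0).round(3),np.percentile(w,98,0).round(3))
V=R.from_matrix(np.array([np.cross(hood.YA,[0,0,-1.]),hood.YA,[0,0,-1.]]).T)
W2=hood.H+.085*hood.X; W2[2]=.42; print(W2)
rows([(np.array([.48,.30,.40]),V,None),(W2,V,None)])
E
```

```text
floor z [-0.01130832  0.00282952]
0.97 [0.475 0.19  0.   ] [0.537 0.343 0.043]
[ 0.7080376  -0.08302008  0.42      ]
[ -1.9, -0.3, -2.2, -0.03, 0.04, -0.15, -1.8, -0.4, -2.2, -0.04, 0.05, -0.14, -1.5, -0.6, -2.4, -0.03, 0.04, -0.15, -1.4, -0.8, -2.5, -0.03, 0.04, -0.15, -1.1, -0.9, -2.5, -0.03, 0.04, -0.14, -1, -0.9, -2.6, -0.04, 0.05, -0.15, -0.6, -0.9, -2.6, -0.03, 0.04, -0.15, -0.4, -1, -2.8, -0.03, 0.04, -0.14 ] 8
[ -0.2, -0.9, -2.7, -0.04, 0.04, -0.15, -3.5, -4.3, -0.3, 0, 0, 0, -3.5, -4.4, -0.2, 0, 0, 0, -3.5, -4.3, -0.3, 0, 0, 0, -3.5, -4.3, -0.2, 0, 0, 0, -3.5, -4.3, -0.3, 0, 0, 0, -3.5, -4.4, -0.2, 0, 0, 0, -3.5, -4.3, -0.3, 0, 0, 0 ] 8
[ -3.6, -4.3, -0.2, 0, 0.01, 0 ] 1
```

The scoop is flat on the bench (floor at z about 3 mm, handle top about 42 mm). Next I go round behind the hood.

Emit:
carry_out --motion '[-1.9,-0.3,-2.2,-0.03,0.04,-0.15,-1.8,-0.4,-2.2,-0.04,0.05,-0.14,-1.5,-0.6,-2.4,-0.03,0.04,-0.15,-1.4,-0.8,-2.5,-0.03,0.04,-0.15,-1.1,-0.9,-2.5,-0.03,0.04,-0.14,-1,-0.9,-2.6,-0.04,0.05,-0.15,-0.6,-0.9,-2.6,-0.03,0.04,-0.15,-0.4,-1,-2.8,-0.03,0.04,-0.14]' --hand 0 --grip_force 10

```text
clock: 15.32
tool_pos: [0.4818, 0.3057, 0.371]
eef_rot: [0.145, 0.989, -0.022, 0.019]
contact_force: [0.2, -0.6, -1.2]
opening: 0.008
```

Emit:
carry_out --motion '[-0.2,-0.9,-2.7,-0.04,0.04,-0.15,-3.5,-4.3,-0.3,0,0,0,-3.5,-4.4,-0.2,0,0,0,-3.5,-4.3,-0.3,0,0,0,-3.5,-4.3,-0.2,0,0,0,-3.5,-4.3,-0.3,0,0,0,-3.5,-4.4,-0.2,0,0,0,-3.5,-4.3,-0.3,0,0,0]'

```text
clock: 16.32
tool_pos: [0.6791, -0.0389, 0.4162]
eef_rot: [0.073, 0.997, -0.001, 0.001]
contact_force: [1.3, -0.0, 0.6]
opening: 0.004
```

```bash
cat >> hood.py <<'E'
V=R.from_matrix(np.array([np.cross(YA,[0,0,-1.]),YA,[0,0,-1.]]).T)
def tip(P): return np.array(P)+[0,0,.064]   # TCP for a fingertip at P, tool vertical
E
python3 - <<'E'
from plan import *
import hood
s=monitor.get_state(); print(s["tool_pos"],s["q"].round(2),s["opening"])
P=hood.H+.08*hood.X; W2=P.copy(); W2[2]=.42; P[2]=.235
rows([(W2,hood.V,1),(hood.tip(P),hood.V,4)])
E
```

```text
[ 0.67911794 -0.0388952   0.41621502] [ 0.26  0.72 -0.59  1.2   0.39  1.33  1.12] 0.0042527702695930834
[ -3, -3.9, -0.4, -0, 0, -0, 0, -0, 3, -0, 0, -0, 0, -0, 3.1, -0, 0, -0, 0, -0, 3, -0, 0, -0, 0, -0, 3, -0, 0, -0 ] 5
```

Emit:
carry_out --motion '[-3,-3.9,-0.4,0,0,0,0,0,3,0,0,0,0,0,3.1,0,0,0,0,0,3,0,0,0,0,0,3,0,0,0,0,0,0,0,0,0]'

```text
clock: 17.08
tool_pos: [0.7014, -0.0802, 0.2969]
eef_rot: [0.073, 0.997, -0.001, -0.002]
contact_force: [0.1, 0.6, 1.1]
opening: 0.005
```

```bash
python3 - <<'E'
from plan import *
import hood
s=monitor.get_state(); print(s["clock"],s["tool_pos"],s["q"].round(2),s["contact_force"].round(1))
a=snapshot("side"); cv2.imwrite("pics/c8.png",cv2.resize(a["frame"][60:260,240:490],(700,560))[:,:,::-1])
E
```

```text
17.075 [ 0.70135835 -0.08019803  0.29685061] [ 0.3   0.86 -0.56  1.28  0.46  1.14  1.13] [0.1 0.6 1.1]
```

View pics/c8.png

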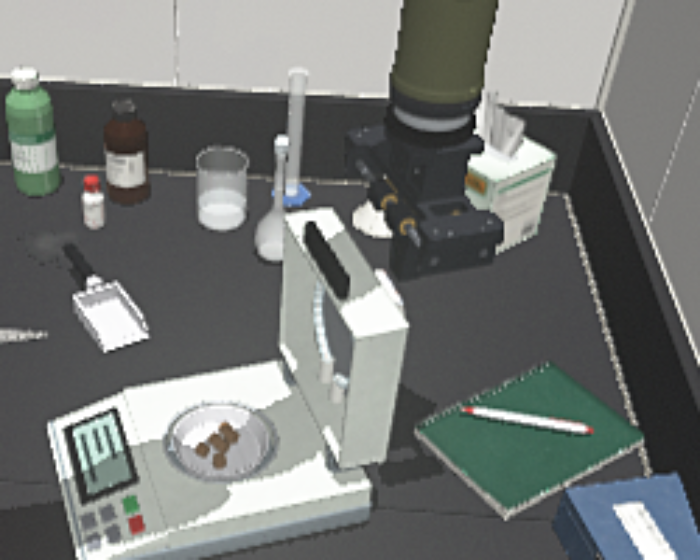

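```bash
cat > push.py <<'E'
from plan import *
import hood,sys
a,b,n=float(sys.argv[1]),float(sys.argv[2]),int(sys.argv[3]); s=float(sys.argv[4]) if len(sys.argv)>4 else .15
st=monitor.get_state(); print(st["clock"],st["tool_pos"].round(4),st["contact_force"].round(1)); hood.measure()
rows([(hood.tip(hood.cont(f,s)+.009*hood.X),hood.V,1) for f in np.linspace(a,b,n)])
E
python3 push.py 1.6 .7 16
```

```text
17.125 [ 0.7025 -0.0799  0.2991] [-0.   0.2  0.8]
top 0.82 rel hinge lo [-0.011 -0.074 -0.018] hi [0.038 0.091 0.202]
side 0.6 rel hinge lo [-0.015 -0.097  0.013] hi [0.032 0.09  0.201]
[ 2.9, -0.3, 1, 0, 0.01, -0, 0.9, -0, -0.2, 0, -0, -0, 0.9, -0, -0.2, 0, -0, -0, 0.9, -0, -0.1, 0, -0, -0, 1, -0, -0.1, 0, -0, -0, 0.9, -0, 0, 0, -0, -0, 0.9, -0, 0.1, 0, -0, -0, 0.9, -0, 0.1, 0, -0, -0 ] 8
[ 1, -0, 0.2, 0, -0, -0, 0.9, -0, 0.2, 0, -0, -0, 0.8, -0, 0.3, 0, -0, -0, 0.9, -0, 0.3, 0, -0, -0, 0.9, -0, 0.4, 0, -0, -0, 0.8, -0, 0.4, 0, -0, -0, 0.8, -0, 0.5, 0, -0, -0, 0.8, -0, 0.5, 0, -0, -0 ] 8
```

Emit:
carry_out --motion '[1.4,-0.2,0.5,0,0.01,0,1,-0.1,0.5,0,0,0,0.5,0,0,0,0,0,0.6,0,-0.1,0,0,0,0.8,0,-0.2,0,0,0,0.9,0,-0.1,0,0,0,0.5,0,-0.1,0,0,0,0,0,0,0,0,0]'

```text
clock: 18.32
tool_pos: [0.6457, -0.0739, 0.296]
eef_rot: [0.073, 0.997, 0.0, -0.004]
contact_force: [-0.2, -0.9, 0.9]
opening: 0.003
```

```bash
python3 push.py 1.3 .75 10
```

```text
18.325 [ 0.6457 -0.0739  0.296 ] [-0.2 -0.9  0.9]
top 0.86 rel hinge lo [-0.043 -0.044  0.169] hi [0.007 0.092 0.2  ]
side 0.62 rel hinge lo [-0.047 -0.097  0.012] hi [0.022 0.091 0.197]
[ 1.7, 0, -0.2, -0, -0.01, -0, 0.9, 0, 0, -0, 0, -0, 1, 0, 0.1, -0, 0, -0, 0.9, 0, 0.2, -0, 0, -0, 0.9, 0, 0.2, -0, 0, -0, 0.9, 0, 0.3, -0, 0, -0, 0.9, 0, 0.3, -0, 0, -0, 0.9, 0, 0.4, -0, 0, -0 ] 8
[ 0.8, 0, 0.5, -0, 0, -0, 0.8, 0, 0.4, -0, 0, -0 ] 2
```

Emit:
carry_out --motion '[0.9,0,-0.1,0,0,0,0.8,0,-0.1,0,0,0,0.9,0,0,0,0,0,1,0,0.1,0,0,0,0.9,0,0.2,0,0,0,0.9,0,0.2,0,0,0,0.9,0,0.3,0,0,0,0.9,0,0.3,0,0,0]'

```text
clock: 19.52
tool_pos: [0.5743, -0.0634, 0.287]
eef_rot: [0.073, 0.997, 0.0, -0.004]
contact_force: [1.6, 0.4, 0.1]
opening: 0.004
```

```bash
python3 push.py .85 .45 8
```

```text
19.525 [ 0.5743 -0.0634  0.287 ] [1.6 0.4 0.1]
top 0.71 rel hinge lo [-0.125 -0.043  0.069] hi [-0.005  0.092  0.222]
side 0.63 rel hinge lo [-0.128 -0.096  0.02 ] hi [0.017 0.088 0.163]
[ 1.1, 0, 0.6, -0, -0.01, -0, 0.8, 0, 0.4, -0, 0, -0, 0.8, 0, 0.5, -0, 0, -0, 0.7, 0, 0.5, -0, 0, -0, 0.7, 0, 0.6, -0, 0, -0, 0.6, 0, 0.6, -0, 0, -0, 0.7, 0, 0.6, -0, 0, -0, 0.5, 0, 0.6, -0, 0, -0 ] 8
```

Emit:
carry_out --motion '[0.9,0,0.4,0,0,0,0.8,0,0.4,0,0,0,0.8,0,0.5,0,0,0,0.7,0,0.5,0,0,0,0.7,0,0.6,0,0,0,0.6,0,0.6,0,0,0,0.5,0,0.6,0,0,0,0,0,0,0,0,0]'

```text
clock: 20.72
tool_pos: [0.5246, -0.0565, 0.2509]
eef_rot: [0.073, 0.997, -0.0, -0.004]
contact_force: [1.2, -0.2, -0.7]
opening: 0.002
```

```bash
python3 push.py .45 .25 8
```

```text
20.725 [ 0.5246 -0.0565  0.2509] [ 1.2 -0.2 -0.7]
top 0.83 rel hinge lo [-0.177 -0.042 -0.016] hi [0.011 0.092 0.119]
side 0.89 rel hinge lo [-0.179 -0.096  0.013] hi [0.006 0.085 0.117]
[ 1, -0, 0.9, -0, -0.01, -0, 0.3, -0, 0.4, -0, 0, -0, 0.3, -0, 0.3, -0, 0, -0, 0.2, -0, 0.4, -0, 0, -0, 0.3, -0, 0.3, -0, 0, -0, 0.2, -0, 0.4, -0, 0, -0, 0.3, -0, 0.4, -0, 0, -0, 0.2, -0, 0.4, -0, 0, -0 ] 8
```

Emit:
carry_out --motion '[0,0,0,0,0,0,0,0,0,0,0,0,0,0,0,0,0,0,0,0,0,0,0,0]'

```text
clock: 21.42
tool_pos: [0.5254, -0.0564, 0.2516]
eef_rot: [0.073, 0.997, 0.0, -0.003]
contact_force: [0.2, 0.3, 0.3]
opening: 0.005
```

```bash
python3 push.py .45 .25 8
```

```text
21.425 [ 0.5254 -0.0564  0.2516] [0.2 0.3 0.3]
top 0.64 rel hinge lo [-0.18  -0.043 -0.02 ] hi [0.011 0.093 0.115]
side 0.62 rel hinge lo [-0.182 -0.096  0.01 ] hi [0.006 0.084 0.113]
[ 1, 0, 0.9, -0, -0.01, -0, 0.3, 0, 0.4, -0, 0, -0, 0.2, 0, 0.3, -0, 0, -0, 0.3, 0, 0.4, -0, 0, -0, 0.2, 0, 0.3, -0, 0, -0, 0.3, 0, 0.4, -0, 0, -0, 0.2, 0, 0.4, -0, 0, -0, 0.2, 0, 0.4, -0, 0, -0 ] 8
```

It sinks slowly by itself (about 0.03 rad/s). I'll let it go, holding still above.

Emit:
carry_out --motion '[0,0,0,0,0,0,0,0,0,0,0,0,0,0,0,0,0,0,0,0,0,0,0,0,0,0,0,0,0,0,0,0,0,0,0,0,0,0,0,0,0,0,0,0,0,0,0,0]'

```text
clock: 22.62
tool_pos: [0.5254, -0.0564, 0.2515]
eef_rot: [0.073, 0.997, 0.0, -0.003]
contact_force: [-0.8, 0.3, 0.4]
opening: 0.005
```

Emit:
carry_out --motion '[0,0,0,0,0,0,0,0,0,0,0,0,0,0,0,0,0,0,0,0,0,0,0,0,0,0,0,0,0,0,0,0,0,0,0,0,0,0,0,0,0,0,0,0,0,0,0,0]'

```text
clock: 23.62
tool_pos: [0.5254, -0.0564, 0.2516]
eef_rot: [0.073, 0.997, 0.0, -0.003]
contact_force: [0.0, -0.6, 0.1]
opening: 0.009
```

```bash
python3 push.py .3 .0 8
```

```text
23.625 [ 0.5254 -0.0564  0.2516] [ 0.  -0.6  0.1]
top 0.64 rel hinge lo [-0.198 -0.05  -0.02 ] hi [-0.013  0.094  0.188]
side no hood
[ 2.3, 0, 2.8, -0, -0.01, -0, 0.4, 0, 0.6, -0, 0, -0, 0.3, 0, 0.6, -0, 0, -0, 0.3, 0, 0.6, -0, 0, -0, 0.2, 0, 0.6, -0, 0, -0, 0.2, 0, 0.6, -0, 0, -0, 0.3, 0, 0.6, -0, 0, -0, 0.1, 0, 0.7, -0, 0, -0 ] 8
```

Emit:
carry_out --motion '[0,0,0,0,0,0,0,0,0,0,0,0,0,0,0,0,0,0,0,0,0,0,0,0,0,0,0,0,0,0,0,0,0,0,0,0,0,0,0,0,0,0,0,0,0,0,0,0]'

```text
clock: 24.82
tool_pos: [0.5254, -0.0564, 0.2516]
eef_rot: [0.073, 0.997, 0.0, -0.003]
contact_force: [-0.0, -0.4, -0.3]
opening: 0.003
```

Emit:
carry_out --motion '[0,0,0,0,0,0,0,0,0,0,0,0,0,0,0,0,0,0,0,0,0,0,0,0,0,0,0,0,0,0,0,0,0,0,0,0,0,0,0,0,0,0,0,0,0,0,0,0]'

```text
clock: 25.82
tool_pos: [0.5253, -0.0564, 0.2515]
eef_rot: [0.073, 0.997, 0.0, -0.003]
contact_force: [0.6, -0.0, -0.0]
opening: 0.004
```

```bash
cat > ang.py <<'E'
from hood import *
print(monitor.get_state()["clock"],monitor.get_state()["contact_force"].round(1))
for n in("side","top"):
    p=snapshot(n); w,_,_=world(p); c=(w-H)@np.array([X,YA,[0,0,1]]).T
    k=c[(c[:,0]>-.17)&(c[:,0]<-.01)&(abs(c[:,1])<.09)&(c[:,2]>.02)&(c[:,2]<.15)]
    if len(k)<50: print(n,len(k)); continue
    f=np.polyfit(k[:,0],k[:,2],1)
    for _ in range(6): k=k[abs(np.polyval(f,k[:,0])-k[:,2])<.012] if len(k)>50 else k; f=np.polyfit(k[:,0],k[:,2],1)
    print(n,len(k),"phi",round(-np.arctan(f[0]),3),"z at s=.16",np.polyval(f,-.16).round(4))
save(p,"top9.png")
E
python3 ang.py
```

```text
25.825 [ 0.6 -0.  -0. ]
side 2472 phi 0.002 z at s=.16 0.0383
top 958 phi 0.004 z at s=.16 0.0377
```

Emit:
carry_out --motion '[1.5,0,1.5,0,0,0,1.5,0,1.5,0,0,0,1,0,1.5,0,0,0,0,0,1.2,0,0,0,0,0,0.6,0,0,0,0,0,0.3,0,0,0,0,0,0,0,0,0]'

```text
clock: 26.8
tool_pos: [0.4857, -0.0505, 0.1858]
eef_rot: [0.073, 0.997, 0.0, -0.003]
contact_force: [0.3, 0.5, -0.5]
opening: 0.004
```

Emit:
carry_out --motion '[0,0,0.2,0,0,0,0,0,0.1,0,0,0,0,0,0.1,0,0,0,0,0,0,0,0,0]'

```text
clock: 27.3
tool_pos: [0.4853, -0.0506, 0.1818]
eef_rot: [0.073, 0.997, 0.0, -0.003]
contact_force: [-0.6, 0.5, 0.0]
opening: 0.006
```

Emit:
carry_out --motion '[0,0,0.1,0,0,0,0,0,0.1,0,0,0,0,0,0,0,0,0]'

```text
clock: 27.68
tool_pos: [0.4853, -0.0505, 0.1814]
eef_rot: [0.073, 0.997, -0.0, -0.003]
contact_force: [-3.5, -0.2, 17.0]
opening: 0.008
```

Pressing met a firm 17 N stop at the expected closed height. Now I retreat.

Emit:
carry_out --motion '[0,0,-0.5,0,0,0,0,0,-2,0,0,0,0,0,-4,0,0,0,0,0,-5,0,0,0,0,0,-5,0,0,0,-3,0,-4,0,0,0,-3,0,0,0,0,0,0,0,0,0,0,0]'

```text
clock: 28.68
tool_pos: [0.5472, -0.0598, 0.3843]
eef_rot: [0.073, 0.997, 0.0, -0.003]
contact_force: [-0.9, -0.2, -0.2]
opening: 0.006
```

```bash
python3 ang.py; python3 - <<'E'
from h import *
a=snapshot("side"); b=snapshot("top")
cv2.imwrite("pics/c9.png",np.vstack([cv2.resize(a["frame"][90:270,230:530],(500,300)),cv2.resize(b["frame"][110:290,170:470],(500,300))])[:,:,::-1])
for t in("pellet_die","die_plunger"):
    for r in finder.masks_of(b,t)[:1]: w,_,_=world(b,r["pixels"]); print(t,r["p"],np.median(w,0).round(3))
E
```

```text
28.675 [-0.9 -0.2 -0.2]
side 2625 phi 0.002 z at s=.16 0.0383
top 1621 phi 0.003 z at s=.16 0.0376
die_plunger 0.48 [ 0.595 -0.366  0.03 ]
```

View pics/c9.png

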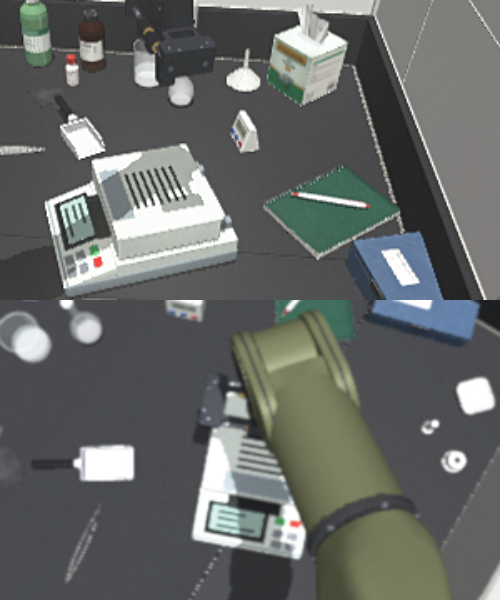

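The last picture shows the hood closed, with the empty scoop flat on the bench at top crop (100,463). The die and plunger are unmoved at (454,461) and (430,427), and the gripper is clear.

```bash
python3 -c "
from plant import workorder; print(workorder.finish_job())"
```

```text
the job is handed in; nothing more can be done
None
```

I finished the job and handed it in at about 29 s of the 70 s allowed; the hand-in returned no verdict.

- **Pellets:** I tipped all six from the scoop into the sample pan. I counted six in the pan picture after the pour; the closed hood now hides them.
- **Scoop:** It is empty and back flat on the bench at its old place. Its floor measured about 3 mm above the bench and the handle top about 42 mm.
- **Hood:** I pushed it slowly from behind down to about 0.45 rad, then it sank shut by itself within about 4.4 s. Afterwards I pressed on it lightly, and it gave a firm stop at 17 N at the expected closed height. The last two depth readings gave 0.002 and 0.003 rad, which I take as fully closed.
- **Die and plunger:** They stand where they were in the final picture. The network found the plunger only weakly (0.48) and missed the die there, so I checked both by eye.

No check failed. The last picture showed the gripper clear of everything.

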